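# Show which spacer goes on which lug

## Task

Show the new helper this repair by pointing straight down with the fingertips: first point at the narrow white spacer lying on the bench, staying about 2 cm above it for two seconds, then point in the same way for two seconds at the bare lug of the top bar in the clip board, where that spacer has to go, and finish there still pointing. Point only: touch, move or lift nothing on the bench, and do not point at the wide spacer or at the lug that already has its spacer.

Things in the scene. Friction and masses are not known exactly. Their poses are not given: they have to be found in the camera images.
- spacer_narrow_top (a point): Centre of the upper face of the narrow white nylon frame spacer, which lies loose and flat on the bench: an open sleeve with a wing on each side, 36 mm wide over the wings (its x axis), 26 mm long (y), 14 mm high. This point is 14 mm above the bench; z is up.
- spacer_wide_top (a point): Centre of the upper face of the wide white nylon spacer, the wrong one for this bar: same make, also loose and flat on the bench, but 51 mm wide over the wings (x), 26 mm long (y), 14 mm high. This point is 14 mm above the bench.
- bare_lug_top (a point): Middle of the upper edge of the bare lug: the plain pine end of the top bar that has no spacer on it. The lug is 38 mm long along the bar (its y axis), 10 mm thick (x), 22 mm tall; it juts out past the clip board with free air under it. This point is 111 mm above the bench; z is up. It may be at the left or the right end.
- fitted_lug_top (a point): Top of the white narrow spacer already pushed onto the lug at the other end of the top bar: it stands 36 mm tall on the lug (wings up and down), 14 mm thick, 26 mm along the bar. This point is over the lug's middle, 118 mm above the bench.
- clip_board: Fixed dark wood clip board. Origin: middle of its underside; x to its back, y along the bar. Base 110 x 320 x 18 mm; upright board 20 to 35 mm behind the origin, 320 mm long, top 135 mm above the bench. Two clips hold the pine top bar on edge over the origin: 432 mm long, 16 mm thick, 86 to 114 mm above the bench. Its last 38 mm at each end are the lugs, middles 197 mm from the origin.
- awl: Loose awl with turned beech handle and steel point, 150 mm long, up to 26 mm thick, lying along its x axis with the point to +x. Origin on the bench under its middle.
- frame_grip: Loose blue plastic frame grip (crossed tongs), lying flat, 175 mm long along x (handles to -x), 85 mm wide, 26 mm high. Origin on the bench under the pivot.
- nail_tin: Small round open steel tin of frame nails, 68 mm across, 30 mm high, loose. Origin: centre of its underside.
- hive_tool: Loose flat steel hive tool with yellow middle, 258 mm long along x, 40 mm wide, 4 mm thick. Origin under its middle.
- glue_bottle: Yellow wood glue bottle with red cap, standing loose, 56 mm across, 160 mm tall. Origin: centre of its underside.

How it is judged:
By the outcome, as a careful person would: the job done as asked, in the order asked, and still so for the second after the job is handed in, with the robot touching nothing.
It also fails if it takes over 43 s, if anything falls off the work surface, if the arm or the gripper's body presses on something with over 40 N, if the wrist force passes 120 N, or if a joint passes its speed limit or range.

## Robot

A 7-joint arm with a two-finger parallel gripper is mounted at the origin on the work surface. World frame = base frame: x ahead of the robot, y to its left, z up, the work surface at z = 0. Lengths are in m, angles in rad, forces in N, time in s.
With the tool pointing down it reaches from about 0.425 to 0.925 m from the base axis. Payload 6.8 kg.
Tool frame: the origin (TCP) lies between the finger pads, 19 mm behind the fingertips; this is the grasp point; z points along the fingers, y is the line along which they close (so a half turn about z gives the same grasp; the last joint's range is limited). The gripper opens to 85 mm and grips with 20 to 120 N. Pads are 22 mm wide; open, the fingers measure 114 mm over their backs; the gripper's body (76 mm by 85 mm) begins 54 mm behind the grasp point. The pads swing forward as they close: fully open they stand 13 mm farther back than shut.
Start: joints at [1.064, 0.477, 0.022, 1.555, -0.011, 1.109, -0.083], TCP at [0.262, -0.622, 0.25] pointing down, gripper open.
Joint ranges: [-2.96, 2.96], [-0.34, 2.1], [-1.41, 1.46], [0.24, 2.44], [-1.37, 4.51], [0.17, 1.92], [-2.96, 2.96]. Speed limits (rad/s): [2.39, 2.39, 3.14, 3.14, 3.14, 3.14, 3.14].

## Interface

Orientations are given as a unit quaternion [w, x, y, z].
In Python, from cell import env, kin, camera, calibration, job gives the robot as it stands. The module is installed in compiled form; this text tells all that it offers. Calls block until the motion is done:
- env.reach(position, orientation): joint-space move of the TCP to a pose.
- env.movel(position, velocity=0.15, rot=None, stop_force=None): straight line of the TCP; rot=None keeps the orientation; velocity is the mean speed in m/s. With stop_force (N) it stops when the force on the tool has changed by that much, and returns True; else False.
- env.goto_joints(angles): joint-space move.
- env.grip(opening, f_grip=None): finger opening in m; f_grip is the grip in N (None keeps the last); returns when the fingers have stopped.
- env.dwell(seconds).
- kin.inverse_kinematics(position, orientation): joint angles nearest the present ones, or None.
- env.get_state(): the state.
- camera(name): name is "scene" or "top"; returns (picture, depth): 384x512x3 uint8, blue, green, red; 384x512 float32, m along the optical axis (not along the pixel's ray), 0 where there is no reading.
- calibration(name): a dict with "fx", "fy", "cx", "cy" (pixels), "rvec" (rotation vector, rad) and "tvec" (3), from world to camera coordinates, as OpenCV has them. Camera axes: x right, y down, z forward; pixel columns grow to the right and rows downward; lengths in m; the calibration is good to about 2 mm. A picture is of the moment at which its call begins. calibration takes no time and is no camera call.
A pose or a line that the arm cannot do raises env.PlanningError and nothing moves.
- job.job_done(): hands the job in; it is judged then, once.
The state is a dict: "time": time; "qpos": joint angles; "joint_velocities": joint speeds; "joint_torque": joint torques, N m; "tcp_pos": TCP position; "orientation": TCP orientation; "force": force on the tool from outside, world axes, zero at the start; "torque": the same for the moment, N m; "opening": finger opening in m; "gripper_force": force on a finger pad.
Only numpy, scipy, OpenCV 4.12 (cv2) and the standard library are available. Lean on these libraries where they do the work, as an engineer would, in place of code of your own. Each camera call takes 0.05 s, during which the arm holds its last target. There are 200 camera calls.

## Working session

There is one attempt and no reset: what is moved stays moved. The work goes in short steps, each a Python script; the robot and the scene stay as the last script left them, time stands still between calls to the robot, and variables do not carry over. Pictures are saved under pics/ and viewed, at most 10 in all, crops included, and the job is handed in when it is done.

```bash
mkdir -p pics
cat > h.py <<'E'
import numpy as np, cv2
from cell import env, kin, camera, calibration, job
def cal(n):
    c=calibration(n);R=cv2.Rodrigues(np.array(c["rvec"],float))[0];return c,R,np.array(c["tvec"],float).ravel()
def ray(n,u,v,z):
    c,R,t=cal(n);d=R.T@np.array([(u-c["cx"])/c["fx"],(v-c["cy"])/c["fy"],1]);o=-R.T@t
    return o+d*(z-o[2])/d[2]
def cloud(n,depth):
    c,R,t=cal(n);v,u=np.mgrid[:384,:512]
    P=np.stack([(u-c["cx"])/c["fx"]*depth,(v-c["cy"])/c["fy"]*depth,depth],-1)
    return (P-t)@R
E
python3 - <<'E'
from h import *
for n in("top","scene"):
    p,d=camera(n);np.savez(f"{n}.npz",p=p,d=d);cv2.imwrite(f"pics/{n}.png",cv2.resize(p,(800,600)))
    c,R,t=cal(n);print(n,c["fx"],-R.T@t,R[2])
print(env.get_state()["time"],env.get_state()["orientation"])
E
```

```text
top 388.60633281202473 [ 0.32824159 -0.00923501  1.21722998] [ 0.17167823 -0.00880732 -0.98511371]
scene 353.2275684978738 [0.93617681 0.64759494 0.65907914] [-0.42205946 -0.67920919 -0.60045041]
0.1 [-7.98573267e-04  9.80184139e-01  1.98086755e-01 -2.32310228e-04]
```

View pics/top.png

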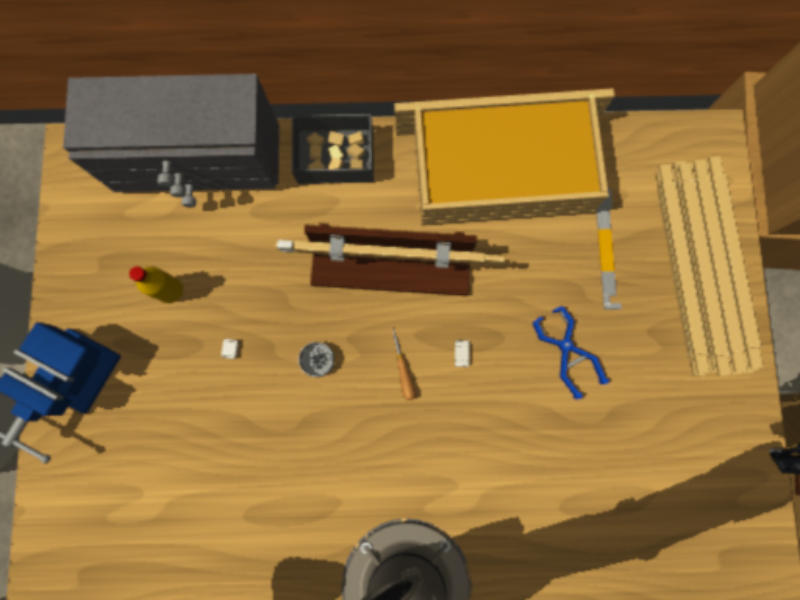

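View pics/scene.png

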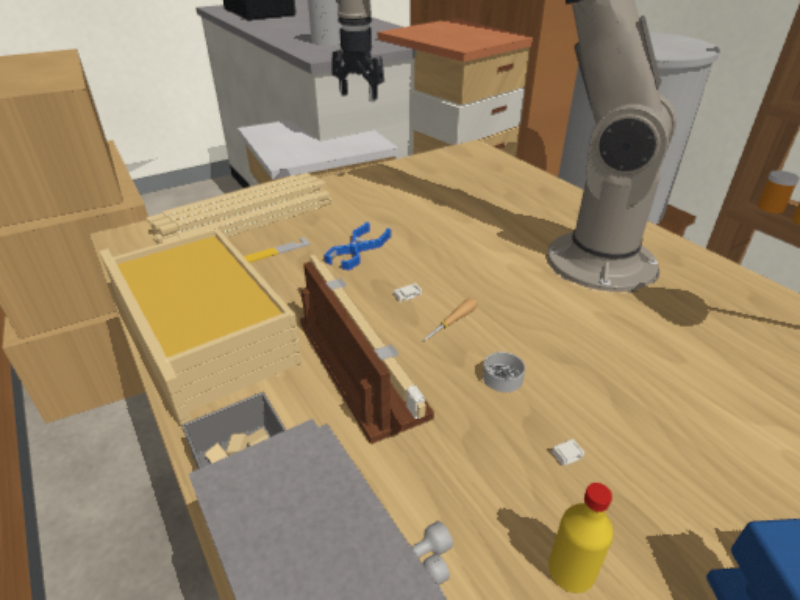

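The top view (800x600 px) shows white spacers at (230,348) and (462,353). The fitted lug is at the left end (285,245) and the bare lug at the right end, about (490,259). In the scene view the spacers are at (568,452) and (408,292). Next I'll measure all of these.

```bash
cat > m.py <<'E'
from h import *
def tri(a,b):
    A=[];B=[]
    for n,(u,v) in(("top",a),("scene",b)):
        c,R,t=cal(n);x=(u-c["cx"])/c["fx"];y=(v-c["cy"])/c["fy"]
        A+=[R[0]-x*R[2],R[1]-y*R[2]];B+=[x*t[2]-t[0],y*t[2]-t[1]]
    s=np.linalg.lstsq(np.array(A),np.array(B),rcond=None);return s[0],s[1]
C={}
for n in("top","scene"):
    f=np.load(n+".npz");p,d=f["p"],f["d"];hsv=cv2.cvtColor(p,cv2.COLOR_BGR2HSV);W=cloud(n,d)
    m=((hsv[...,1]<60)&(hsv[...,2]>150)&(W[...,2]<.16)&(W[...,2]>-.02)&(W[...,0]>.3)&(W[...,0]<.85)&(abs(W[...,1])<.5)).astype(np.uint8)
    m=cv2.morphologyEx(m,cv2.MORPH_CLOSE,np.ones((5,5)))
    for c in cv2.findContours(m,0,2)[0]:
        if cv2.contourArea(c)<12: continue
        (u,v),wh,a=cv2.minAreaRect(c);mm=cv2.drawContours(np.zeros_like(m),[c],-1,1,-1)>0
        q=np.array([ray(n,*x,.014)[:2] for x in c[:,0].astype(float)],np.float32)
        print(n,"px",round(u,1),round(v,1),"z med/max",W[mm][:,2].round(3).max(),np.median(W[mm][:,2]).round(3),"rect@14mm",[np.round(x,4) for x in cv2.minAreaRect(q)])
    # bar: points 0.10..0.125 high, pine colored
    b=(W[...,2]>.095)&(W[...,2]<.13)&(W[...,0]>.5)&(W[...,0]<.8)&(abs(W[...,1])<.35)&(hsv[...,2]>120)&(hsv[...,1]>60)
    b=cv2.morphologyEx(b.astype(np.uint8),cv2.MORPH_CLOSE,np.ones((3,3)))
    k,l,s,ce=cv2.connectedComponentsWithStats(b);
    for i in range(1,k):
        if s[i,4]>15:
            P=W[l==i];j=P[:,1].argsort();print(n,"bar",s[i],"y-min end",P[j[:8]].mean(0).round(4),"y-max end",P[j[-8:]].mean(0).round(4))
    if n=="top": x0,y0,w,h=165,135,190,100
    else: x0,y0,w,h=180,150,190,140
    sc=min(800/w,600/h)
    cv2.imwrite(f"pics/{n}_crop.png",cv2.resize(p[y0:y0+h,x0:x0+w],None,fx=4,fy=4,interpolation=cv2.INTER_CUBIC))
E
python3 m.py
```

```text
top px 207.5 229.5 z med/max 0.009 0.005 rect@14mm [array([0.4302, 0.1514]), array([0.0527, 0.0216]), np.float64(0.0483)]
top px 295.5 225.5 z med/max 0.022 0.014 rect@14mm [array([ 0.4357, -0.1212]), array([0.0218, 0.0468]), np.float64(87.8198)]
top px 146.5 222.7 z med/max 1.217 0.015 rect@14mm [array([0.4559, 0.3403]), array([0.0262, 0.0348]), np.float64(82.1226)]
top px 390.0 193.0 z med/max 0.01 0.006 rect@14mm [array([ 0.5355, -0.4264]), array([0.0306, 0.0288]), np.float64(88.6233)]
top px 283.0 161.0 z med/max 1.217 0.117 rect@14mm [array([ 0.6425, -0.0894]), array([0.0193, 0.0197]), np.float64(88.6461)]
top px 182.0 156.0 z med/max 0.122 0.118 rect@14mm [array([0.6665, 0.2327]), array([0.0259, 0.0132]), np.float64(88.6534)]
top px 215.1 157.3 z med/max 0.121 0.117 rect@14mm [array([0.6602, 0.127 ]), array([0.021 , 0.0238]), np.float64(76.1835)]
top px 385.9 140.7 z med/max 0.01 0.005 rect@14mm [array([ 0.7023, -0.4237]), array([0.0314, 0.0231]), np.float64(6.3347)]
top bar [ 269  102  103   33 2821] y-min end [ 0.7657 -0.3501  0.1043] y-max end [ 0.3282 -0.0092  1.2172]
top b
[... 1352 characters left out ...]
([ 0.5508, -0.2129]), array([0.0309, 0.0322]), np.float64(82.5033)]
scene px 186.5 156.6 z med/max 0.004 0.001 rect@14mm [array([ 0.5629, -0.4054]), array([0.0746, 0.0381]), np.float64(2.6761)]
scene bar [ 120  153   70   66 2184] y-min end [ 0.7574 -0.35    0.097 ] y-max end [0.9362 0.6476 0.6591]
scene bar [198 163  17  18 104] y-min end [ 0.5946 -0.209   0.0941] y-max end [ 0.6508 -0.0077  0.1796]
scene bar [213 184  34  40 304] y-min end [ 0.6052 -0.087   0.0969] y-max end [0.6667 0.1695 0.1804]
scene bar [245 228  20  26 209] y-min end [0.6326 0.1294 0.1111] y-max end [0.6428 0.1947 0.1069]
scene bar [267 258   6   8  37] y-min end [0.6438 0.228  0.1054] y-max end [0.6418 0.2339 0.1033]
```

```bash
sleep 0.1
```

```text
(no output)
```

View pics/top_crop.png

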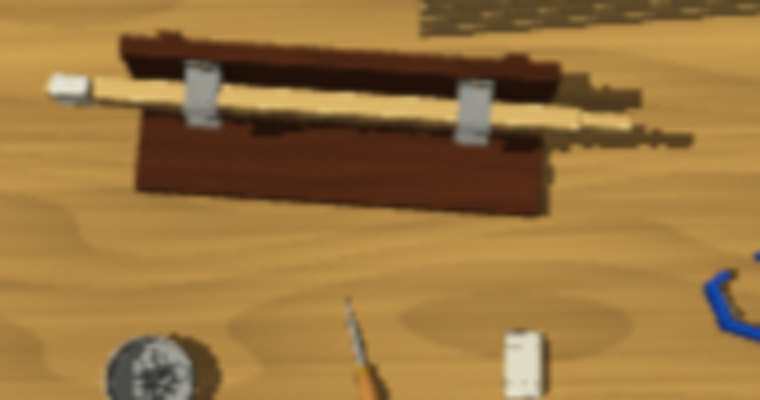

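View pics/scene_crop.png

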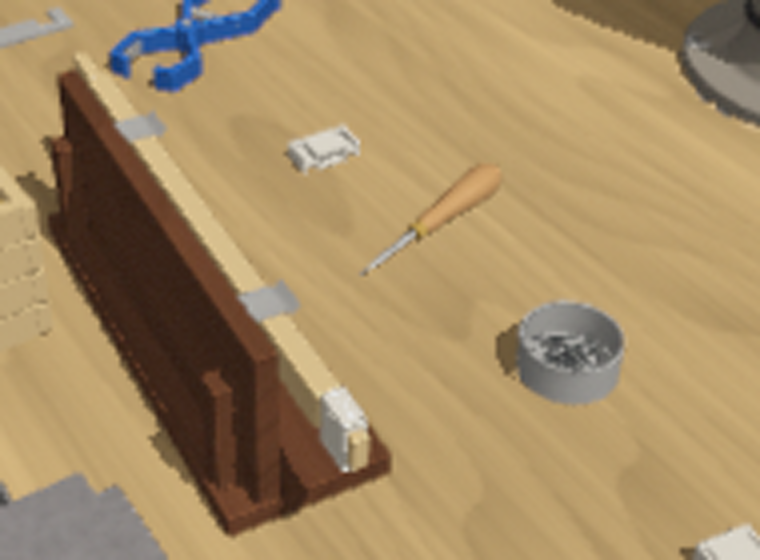

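The left spacer measures 26x35 mm, so it is the narrow one; the right one measures 22x47 mm and is the wide one. In the top crop the bare lug spans x 582..630 at y≈121, right of the bar's shoulder. The next step is to locate the lug and check the spacer across both views.

Run:
```python
from h import *
import re
exec(open('m.py').read().split("C={}")[0])
o=lambda cx,cy,x0,y0:((cx+.5)/4-.5+x0,(cy+.5)/4-.5+y0)
a=ray("top",*o(582,119,165,135),.111);e=ray("top",*o(630,122,165,135),.111);L=ray("top",*o(48,84,165,135),.112)
print("shoulder",a,"end",e,"mid",(a+e)/2,"left tip",L,"len",np.linalg.norm(e-L))
u=(e-L)/np.linalg.norm(e-L);print("center",(e+L)/2,"lug",(e+L)/2+u*.197,"end-based",e-u*.019)
# scene end of bar: crop offset 180,150 : tip top (83,53)
s=ray("scene",*o(83,54,180,150),.112);print("scene tip",s)
print("tri tip",tri(o(630,122,165,135),o(83,54,180,150)))
print("tri narrow",tri((146.5,222.7),(364.2,288.4)))
f=np.load("top.npz");W=cloud("top",f["d"]);b=(abs(W[...,2]-.110)<.006)&(W[...,1]<-.165)&(W[...,1]>-.25)&(W[...,0]<.66)&(W[...,0]>.55)
print("lug pts",b.sum(),W[b].mean(0),W[b].min(0),W[b].max(0))
for p in([.456,.340,.25],[.456,.34,.053],[.6,-.18,.15],[.6,-.18,.25]):
    print(kin.inverse_kinematics(p,[0,1,0,0]))
```

```text
shoulder [ 0.60506675 -0.16210881  0.111     ] end [ 0.60197718 -0.19716961  0.111     ] mid [ 0.60352196 -0.17963921  0.111     ] left tip [0.64046979 0.22866592 0.112     ] len 0.4275728941450216
center [0.62122348 0.01574816 0.1115    ] lug [ 0.60348839 -0.18045137  0.11103926] end-based [ 0.60368767 -0.17824681  0.11104444]
scene tip [ 0.60223644 -0.18940528  0.112     ]
tri tip (array([ 0.60109482, -0.1966712 ,  0.10830851]), array([6.16768085e-06]))
tri narrow (array([0.45546805, 0.3424    , 0.00892975]), array([1.9409112e-06]))
lug pts 44 [ 0.60281168 -0.18293211  0.11131714] [ 0.59744892 -0.20038009  0.10419528] [ 0.60869343 -0.16745444  0.11590512]
[ 0.12875943  0.59441752 -1.22627834  1.75911797  0.59523659  1.22292223
 -2.83097751]
[-0.25973449  0.65453344 -0.64585029  1.91986079  0.56405716  0.75512353
 -2.80110216]
[ 0.26832731  0.50565853 -0.10272228  1.75954871  0.06450771  0.87964477
 -1.43356301]
[ 0.28777573  0.40192587 -0.1272878   1.67073673  0.05656381  1.07251847
 -1.42731626]
```

Run:
```python
from h import *
env.grip(0.0)
q=list(env.get_state()["qpos"]);q[0]=-0.645
env.goto_joints(q);s=env.get_state();print(s["time"],s["tcp_pos"],s["orientation"],s["opening"])
env.movel([.456,.341,.20],velocity=.12);env.movel([.456,.341,.073],velocity=.12)
s=env.get_state();print(s["time"],s["tcp_pos"],s["orientation"],s["force"],s["qpos"])
for n in("top","scene"):
    p,d=camera(n);np.savez(n+"2.npz",p=p,d=d)
    x,y=(90,150) if n=="top" else (290,170)
    cv2.imwrite(f"pics/{n}2.png",cv2.resize(p[y:y+150,x:x+200],None,fx=4,fy=4,interpolation=cv2.INTER_CUBIC))
```

```text
4.4083 [0.5806071  0.34428828 0.25006334] [ 2.04478220e-04  4.94914227e-01  8.68941807e-01 -5.30251396e-05] 5.6811805558933966e-05
6.8833 [0.4565038  0.34138495 0.07373625] [2.43198742e-04 4.94276864e-01 8.69304212e-01 7.14617160e-04] [ 0.94319413 -0.01867     0.38040264] [-0.73907131  0.53194182 -0.01606145  1.94429508  0.01328621  0.66394574
 -0.22657501]
```

Run:
```python
from h import *
# fingertips: lowest surface points near the tool axis, off the bench
f=np.load("scene2.npz");W=cloud("scene",f["d"])
b=(np.hypot(W[...,0]-.456,W[...,1]-.341)<.035)&(W[...,2]>.02)&(W[...,2]<.2)
print(b.sum(),np.sort(W[b][:,2])[:15].round(3)); v,u=np.nonzero(b);k=W[b][:,2].argsort()[:8];print(u[k],v[k],W[b][k].round(3))
```

```text
254 [0.053 0.055 0.056 0.057 0.057 0.058 0.059 0.059 0.06  0.061 0.061 0.062
 0.062 0.062 0.063]
[368 363 370 371 365 362 363 362] [278 276 278 278 277 275 275 274] [[0.46  0.348 0.053]
 [0.467 0.339 0.055]
 [0.458 0.352 0.056]
 [0.457 0.353 0.057]
 [0.466 0.345 0.057]
 [0.468 0.338 0.058]
 [0.468 0.339 0.059]
 [0.467 0.336 0.059]]
```

View pics/scene2.png

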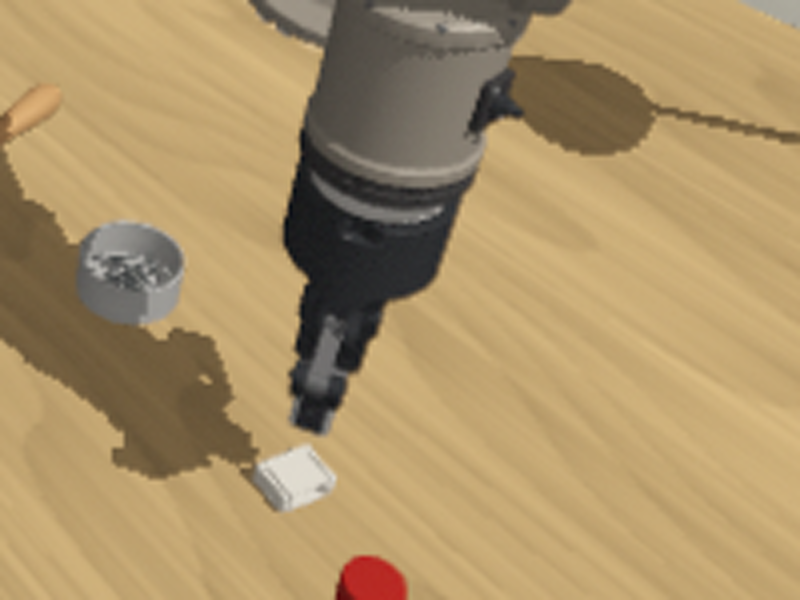

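The fingertips are about 20 mm below the TCP, straight over the narrow spacer at crop pixel (295,478), and touching nothing. I'll lower to 2 cm, dwell, then move to the lug.

Run:
```python
from h import *
def st():
    s=env.get_state();print(round(s["time"],2),s["tcp_pos"].round(4) if hasattr(s["tcp_pos"],'round') else s["tcp_pos"],s["force"]);return s
env.movel([.456,.341,.0535],velocity=.06);st();env.dwell(2.6);st()
env.movel([.456,.341,.25],velocity=.15)
q=list(env.get_state()["qpos"]);q[0]+=.931;env.goto_joints(q);st()
env.movel([.6033,-.180,.25],velocity=.12);env.movel([.6033,-.180,.165],velocity=.12);st()
env.movel([.6033,-.180,.151],velocity=.06);env.dwell(2.6);st()
for n in("top","scene"):
    p,d=camera(n);np.savez(n+"3.npz",p=p,d=d)
    x,y=(230,90) if n=="top" else (130,60)
    cv2.imwrite(f"pics/{n}3.png",cv2.resize(p[y:y+150,x:x+200],None,fx=4,fy=4,interpolation=cv2.INTER_CUBIC))
```

```text
7.46 [0.4557 0.3407 0.0529] [ 0.80810975 -0.06418545  0.4815419 ]
10.06 [0.456  0.341  0.0535] [0.3061008  0.44736633 0.76708766]
13.37 [ 0.5457 -0.1605  0.249 ] [ 0.12244469 -1.14614158  0.65785129]
14.88 [ 0.6038 -0.1802  0.1658] [ 0.87752382 -0.19044495 -0.29365975]
17.87 [ 0.6033 -0.18    0.151 ] [-0.61801449  1.31387578 -0.01027025]
```

View pics/scene3.png

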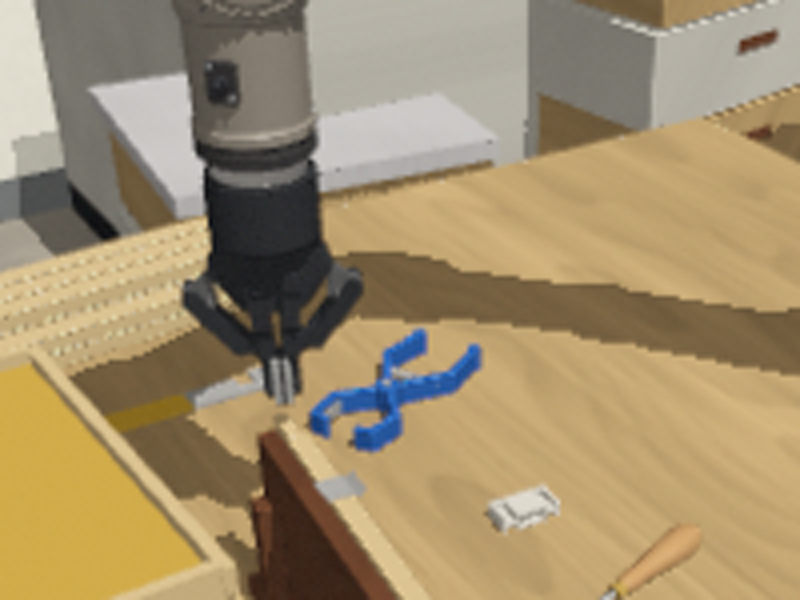

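The shut fingertips at crop pixel (284,398) hover about 2 cm above the bare lug at about (284,420). Nothing is touched, so I'm handing in.

```bash
python3 -c "
from h import *
print(job.job_done())"
```

```text
the job is handed in; nothing more can be done
None
```

I pointed at the narrow spacer for 2.6 s and then at the bare lug for over 2 s, each from about 2 cm above; the arm is still pointing at the lug, touched nothing, and the job was handed in at about 18 s.

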